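Clear the beaker aside and put the flat brush away in the drawer

TASK

The small drawer cabinet is blocked by the plain beaker standing in front of it: stand the beaker upright near the middle of the banding wheel first. Then pull the cabinet's top drawer right out to its stop, lay the broad flat brush crosswise, flat on the bottom of the drawer's front compartment, let go of it, and push the drawer fully shut. Do not tip the beaker over, keep the lower drawer shut and leave the other crockery, jars and the thin brush where they are.

Things in the scene. Friction and masses are not known exactly. Their poses are not given: they have to be found in the camera images.
- cab_front (a point): small wooden cabinet with two stacked drawers, 240 deep (x) x 250 wide (y) x 144 mm high, fixed on the table; this point: middle of its top front edge, level with the drawer faces. Axes: its drawers face and slide out along its -x. A low stack of tiles, 18 mm high, is fixed on the rear half of its top
- cab_drawer0 (a joint): opening of the top drawer in m: 0 shut, 0.1656 at its stop
- cab_drawer1 (a joint): opening of the lower drawer in m: 0 shut
- cab_drawer0_handle (a point): middle of the top drawer's bar handle: a horizontal round bar 11 mm thick and 120 mm long (along the cabinet's y), its axis 35 mm in front of the drawer face, on two posts 51 mm either side of the middle, 106 mm above the table, 38 mm below the cabinet's top. The lower drawer has the same bar 60 mm lower
- slot (a point): middle of the floor of the top drawer's front compartment (nearer the handle), 103.5 mm behind the bar; moves with the drawer, axes as the cabinet's. Inside 95 mm (x) by 208 mm (y); walls 40 mm high, front panel 50 mm, divider behind it 25 mm high. Wholly out of the cabinet when the drawer is at its stop
- beaker: plain off-white beaker without handle, open at the top, outside diameter 62, height 100, wall 4 mm, 0.2 kg; origin: centre of its underside, z up
- wheel: decorator's banding wheel: flat blue-painted metal disc, diameter 170 mm, on a short post and a round foot; does not move; origin: centre of its foot on the table
- wheel_top (a point): centre of the wheel's upper face, 90 mm above the table
- brush: broad flat brush, 170 mm long, lying on the table; wooden handle 20 mm thick from x = -85 to 0 mm, then a metal ferrule 42 mm wide (y) and 20 mm high from x = -5 to 35, then bristles 39 mm wide to x = 85; origin: underside of the middle of its length, x along it towards the bristles, z up
- brush_grip (a point): point on the brush handle's axis, at x = -34, 10 mm above its underside
- brush_tip (a point): end of the bristles, at x = 85, 10 mm above the underside
- jar: amber lidded jar, diameter 70, height 90 mm, on the table left of the cabinet (bystander)
- bowl: blue bowl, diameter 120, height 55 mm, right of the cabinet (bystander)
- saucer: white plate, diameter 100, height 16 mm, on the table between robot and beaker (bystander)
- mug: off-white mug with a handle, diameter 84, height 95 mm, at the right (bystander)
- brush_pot: blue pot full of thin brushes, 200 mm high in all, at the left (bystander)
- thin_brush: thin dark brush, 175 mm long, lying at the left (bystander)
There are look-alikes about, which are no part of the job. What is shaped like the beaker but purple or yellow is not meant.

How it is judged:
On the way, in this order (a step that is already met when the one before it is completed fails the run):
1. the beaker stands upright and released near the middle of the banding wheel, the drawer not yet pulled out (horizontal distance between beaker and wheel_top below 0.04 m and z of beaker in the frame of wheel_top between -0.005 and 0.006 m and angle between beaker's own z axis and vertical below 0.1 rad and contact force between beaker and the fingers below 0.2 N and value of joint cab_drawer0 below 0.05 m), for 0.2 s.
2. the top drawer is pulled out to its stop (value of joint cab_drawer0 above 0.16 m), for 0.1 s.
3. the flat brush lies in the drawer's front compartment, released (x of brush in the frame of slot between -0.045 and 0.045 m and y of brush in the frame of slot between -0.04 and 0.04 m and angle between the x axis of brush and the y axis of slot, either way round below 0.4 rad and contact force between brush and the fingers below 0.2 N and z of brush_tip in the frame of slot between -0.002 and 0.025 m and z of brush_grip in the frame of slot between -0.002 and 0.025 m and value of joint cab_drawer0 above 0.1 m), for 0.2 s.
At the end, for the whole second after the job is handed in: Beaker upright (0.1 rad) on the wheel, within 40 mm of its centre; flat brush flat on the floor of the top drawer's front compartment (ends within 15 mm of lying height, crosswise within 0.4 rad, centred to 40 mm); top drawer shut to 6 mm, lower to 10 mm; both things at rest, released (horizontal distance between beaker and wheel_top below 0.04 m and z of beaker in the frame of wheel_top between -0.005 and 0.006 m and angle between beaker's own z axis and vertical below 0.1 rad and contact force between each of beaker, brush and the fingers below 0.2 N and x of brush in the frame of slot between -0.045 and 0.045 m and y of brush in the frame of slot between -0.04 and 0.04 m and angle between the x axis of brush and the y axis of slot, either way round below 0.4 rad and z of brush_tip in the frame of slot between -0.002 and 0.025 m and z of brush_grip in the frame of slot between -0.002 and 0.025 m and value of joint cab_drawer0 below 0.006 m and value of joint cab_drawer1 below 0.01 m and linear speed of each of beaker, brush below 0.02 m/s); the robot touches nothing.
It fails at once if the beaker is tipped by more than 0.6 rad (angle between beaker's own z axis and vertical above 0.6 rad).
It fails at once if the lower drawer is pulled open by more than 30 mm (value of joint cab_drawer1 above 0.03 m).
It fails at once if a bystander (jar, bowl, plate, mug, brush pot, thin brush) is shifted by more than 30 mm (distance of any of jar, bowl, saucer, mug, brush_pot, thin_brush from where it was at the start of the episode above 0.03 m).
It also fails if it takes over 72 s, if anything falls off the work surface, if the arm or the gripper's body presses on something with over 40 N, if the wrist force passes 120 N, or if a joint passes its speed limit or range.

ROBOT

A 7-joint arm with a two-finger parallel gripper is mounted at the origin on the work surface. World frame = base frame: x ahead of the robot, y to its left, z up, the work surface at z = 0. Lengths are in m, angles in rad, forces in N, time in s.
With the tool pointing down it reaches from about 0.4 to 0.875 m from the base axis. Payload 19.3 kg.
Tool frame: the origin (TCP) lies midway between the tips of the shut fingers; the grasp point (between the pads) lies 19 mm behind it; x points along the fingers, y is the direction in which the jaws open and shut, and the axes are right-handed (so a half turn about x gives the same grasp; the last joint's range is limited). The gripper opens to 85 mm and grips with 20 to 120 N. Pads are 22 mm wide; open, the fingers measure 114 mm over their backs; the gripper's body (76 mm by 85 mm) begins 54 mm behind the grasp point. The pads swing forward as they close: fully open they stand 13 mm farther back than shut.
Start: joints at [-1.38, 0.521, -0.036, 1.599, 0.021, 1.021, -0.113], TCP at [0.161, 0.604, 0.231] pointing down, gripper open.
Joint ranges: [-2.91, 2.91], [-0.3, 2.13], [-1.5, 1.42], [0.17, 2.43], [-1.26, 4.41], [0.16, 1.93], [-2.52, 2.52]. Speed limits (rad/s): [1.89, 1.89, 2.39, 2.39, 3.01, 3.01, 3.01].

INTERFACE

Orientations are given as [roll, pitch, yaw] about the fixed x, y, z axes, in that order (R = Rz(yaw) Ry(pitch) Rx(roll)).
In Python, from workcell import telemetry, vision, workorder gives the robot as it stands. The module is installed in compiled form; this text tells all that it offers.
- The arm moves only by the tool play_rows, never from a script. Its argument "deltas" is a list of rows, each a list of 7 numbers: the shift along the world's x, y, z in mm, then the turn, a rotation vector about the world's x, y, z in degrees, then the finger opening in mm, from 0 to 85.4. In form: [[x, y, z, wx, wy, wz, jaw], ...]. A call has 1 to 8 rows; each row shifts and turns the commanded pose from where the row before left it; what a row does not reach is not made up. A row lasts 1/8 s, in which the tool goes at most 62.5 mm and 10.7 degrees, less where a joint would pass 70% of its speed; a pose out of reach is approached as far as the arm can. A call with a gripper value outside its range is refused whole. The fingers move at their own pace and stop on an object; "grip_force" is the grip in N (left out, the last holds). Time passes only in rows, so rows that do not move let the fingers close. It gives the time, the measured TCP pose, the force and the opening at its end, in the units of the state.
- telemetry.observe(): the state, without advancing time (a new reading comes with each control period).
- vision.grab_frame(name): name is "scene" or "top"; returns the picture (480x640x3 uint8, red, green, blue); there is no depth.
- vision.camera_info(name): a dict with "mtx" (3x3 intrinsics, pixels), "rvec" (rotation vector, rad) and "tvec" (3), from world to camera coordinates, as OpenCV has them. Camera axes: x right, y down, z forward; pixel columns grow to the right and rows downward; lengths in m; the calibration is good to about 2 mm. A picture is of the moment at which its call begins. camera_info takes no time and is no camera call.
- workorder.job_done(): hands the job in, once; it reports no verdict.
The state is a dict: "clock": time; "qpos": joint angles; "qd": joint speeds; "joint_efforts": joint torques, N m; "position": TCP position; "tool_rot": TCP orientation; "force": force on the tool from outside, world axes, zero at the start; "moment": the same for the moment, N m; "grip_width": finger opening in m.
Only numpy, scipy, OpenCV 4.12 (cv2) and the standard library are available. Lean on these libraries where they do the work, as an engineer would, in place of code of your own. Each camera call takes 0.05 s, during which the arm holds its last target. There are 200 camera calls.

## Working session

There is one attempt and no reset: what is moved stays moved. The work goes in short steps, Python scripts to look and compute and a tool call to move; the robot and the scene stay as the last step left them, time stands still between calls to the robot, and variables do not carry over. Pictures are saved under pics/ and viewed, about 8 in all and at most 12, crops included, and the job is handed in when it is done.

Besides the shell and the picture viewer there is one more tool, called after "Request:" as name([rows], argument=value, ...), one row to a line, values as JSON. play_rows: Moves the arm, as the interface text tells. Its arguments: {"type":"object","properties":{"deltas":{"type":"array","items":{"type":"array","items":{"type":"number"}}},"grip_force":{"type":"number"}},"required":["deltas"]}

```bash
mkdir -p pics
cat > h.py <<'E'
import numpy as np, cv2
from workcell import telemetry, vision, workorder
def snap(n,f):
    im=vision.grab_frame(n); cv2.imwrite('pics/'+f,im[:,:,::-1]); return im
def ray(n,u,v):
    c=vision.camera_info(n); R=cv2.Rodrigues(np.array(c['rvec'],float))[0]; t=np.array(c['tvec'],float).ravel()
    d=R.T@np.linalg.inv(np.array(c['mtx']))@np.array([u,v,1.]); return -R.T@t,d
def onz(n,u,v,z):
    o,d=ray(n,u,v); return o+d*(z-o[2])/d[2]
def proj(n,p):
    c=vision.camera_info(n); return cv2.projectPoints(np.array(p,float).reshape(-1,1,3),np.array(c['rvec'],float),np.array(c['tvec'],float),np.array(c['mtx'],float),None)[0].reshape(-1,2)
def tri(u1,u2):
    (o1,d1),(o2,d2)=ray('scene',*u1),ray('top',*u2)
    A=np.stack([d1,-d2],1); s=np.linalg.lstsq(A,o2-o1,rcond=None)[0]; a,b=o1+s[0]*d1,o2+s[1]*d2
    return (a+b)/2,np.linalg.norm(a-b)
E
python3 - <<'E'
from h import *
snap('scene','s0.png');snap('top','t0.png')
for n in('scene','top'): print(n,ray(n,320,240),vision.camera_info(n)['mtx'])
print(telemetry.observe())
E
```

```text
scene (array([1.03048579, 0.88887295, 0.96175561]), array([-0.35566294, -0.66510481, -0.65675667])) [[433.02193717   0.         317.43507594]
 [  0.         433.02193717 234.61288493]
 [  0.           0.           1.        ]]
top (array([0.47528168, 0.0285532 , 1.58643461]), array([ 0.07989561, -0.02163775, -0.99665981])) [[458.73829951   0.         320.90236983]
 [  0.         458.73829951 246.1273685 ]
 [  0.           0.           1.        ]]
{'clock': 0.1, 'qpos': array([-1.38020903,  0.52194611, -0.03630976,  1.59990539,  0.02120807,
        1.02108402, -0.11277299]), 'qd': array([-8.93715335e-04, -2.49352335e-03,  4.97575118e-04, -1.91619535e-03,
       -9.86361187e-05,  2.72163572e-04,  3.86690145e-04]), 'joint_efforts': array([ 2.81552864e-03, -9.28483844e+01,  1.98380426e+00, -3.70531940e+01,
        1.81432319e-02,  5.20671951e-03, -9.26096686e-05]), 'position': array([0.16112284, 0.6035921 , 0.23080498]), 'tool_rot': array([-1.4865291 ,  1.56983857, -1.74731229]), 'force': array([-0.46711839,  0.43834451, -0.39687957]), 'moment': array([ 0.02136088, -0.00703111,  0.02022103]), 'grip_width': 0.08495407867307538}
```

View pics/s0.png

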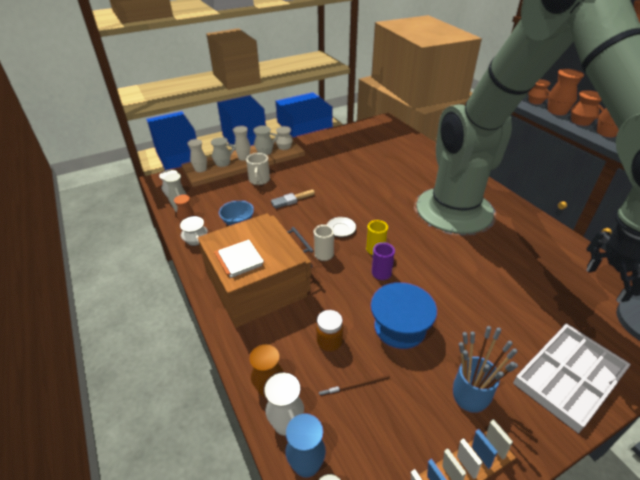

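View pics/t0.png

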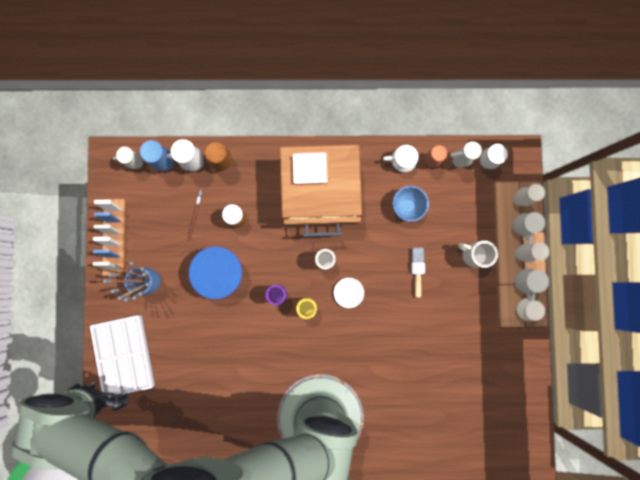

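Top view candidates for the beaker: off-white open cylinder (325,259), purple (276,295), yellow (306,308), mugs with handles (482,254) and (405,158), and the amber jar's white lid (232,214). I choose (325,259), which is plain, off-white and in front of the cabinet. The flat brush is at (418,272), with its bristles up in the picture (+x). The thin brush is at (197,212) and the wheel at (215,273).

Run:
```python
from h import *
im=cv2.imread('pics/t0.png'); 
cv2.imwrite('pics/c0.png',cv2.resize(im[145:315,265:445],None,fx=4.4,fy=3.5*4.4/3.5*0.8,interpolation=cv2.INTER_CUBIC)[:600])
hsv=cv2.cvtColor(im,cv2.COLOR_BGR2HSV)
def blob(m,x0,x1,y0,y1):
    k=np.zeros_like(m);k[y0:y1,x0:x1]=m[y0:y1,x0:x1]
    c=max(cv2.findContours(k,0,2)[0],key=cv2.contourArea);return c
blue=cv2.inRange(hsv,(100,120,60),(130,255,255))
e=cv2.fitEllipse(blob(blue,180,250,240,305));print('wheel',e,onz('top',*e[0],.09))
br=cv2.inRange(hsv,(0,0,95),(180,75,255))
c=blob(br,308,341,243,275);e=cv2.minEnclosingCircle(c);print('beaker',e,onz('top',*e[0],.1), cv2.fitEllipse(c))
print('wheel r px', 458.7*.085/1.496,'beaker r', 458.7*.031/1.486)
e=cv2.minEnclosingCircle(blob(br,330,368,275,312));print('saucer',e,onz('top',*e[0],.016))
wood=cv2.inRange(hsv,(5,80,130),(25,255,255))
c=blob(wood,270,370,140,226);r=cv2.minAreaRect(c);print('cab',r,[onz('top',*p,.144)[:2].round(4) for p in cv2.boxPoints(r)])
k=cv2.inRange(hsv,(0,0,95),(180,255,255)); k[:,:]=k
c=blob(cv2.bitwise_or(br,wood),400,432,235,305);r=cv2.minAreaRect(c);print('brush',r,[onz('top',*p,.02)[:2].round(4) for p in cv2.boxPoints(r)])
```

```text
wheel ((214.64468383789062, 272.4502258300781), (50.27251052856445, 51.55278015136719), 70.51770782470703) [0.49245436 0.33855059 0.09      ]
beaker ((324.5683288574219, 258.6180114746094), 10.978191375732422) [ 0.53375676 -0.0179544   0.1       ] ((324.5616455078125, 258.7184753417969), (21.094379425048828, 21.40593719482422), 57.80763244628906)
wheel r px 26.0625 beaker r 9.569111709286675
saucer ((348.2804870605469, 292.4547119140625), 16.1092529296875) [ 0.42080199 -0.1003719   0.016     ]
cab ((319.5, 182.5), (85.0, 99.0), 90.0) [array([0.9125, 0.1539]), array([ 0.9116, -0.1632]), array([ 0.6374, -0.1586]), array([0.6396, 0.1545])]
brush ((415.5, 269.5), (69.0, 31.0), 90.0) [array([ 0.6159, -0.2811]), array([ 0.6151, -0.3884]), array([ 0.3787, -0.3823]), array([ 0.3799, -0.276 ])]
```

View pics/c0.png

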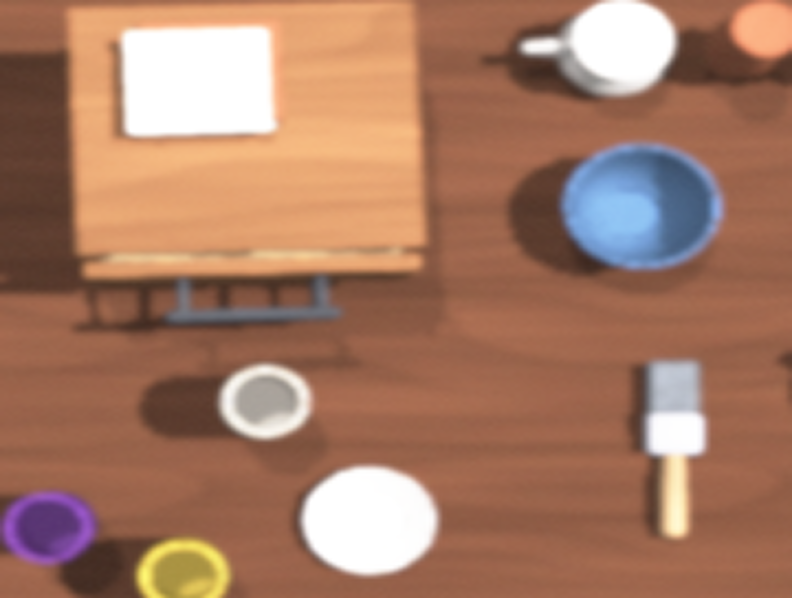

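The crop shows a plain open off-white beaker without a handle just in front of the bar handle, so the choice holds. Next I compute the positions.

Run:
```python
from h import *
from scipy.spatial.transform import Rotation as Ro
f=lambda u,v:(265+u/4.4,145+v/3.52)
for n,u,v,z in [('cabFL',77,253,.144),('cabFR',427,246,.144),('cabBL',68,8,.144),('cabBR',415,0,.144),('barL',167,319,.106),('barR',341,311,.106),('brEnd',675,537,.015),('brTip',673,362,.015),('ferrL',645,455,.02),('ferrR',704,455,.02),('purple',50,526,.1),('yellow',184,577,.1),('bowl',641,207,.055)]:
    print(n,onz('top',*f(u,v),z)[:2].round(4))
print('beaker',onz('top',324.57,258.7,.1)[:2])
R=Ro.from_euler('xyz',telemetry.observe()['tool_rot']).as_matrix();print(R.round(3))
print('jaw angle deg',np.degrees(np.arctan2(R[1,1],R[0,1])))
```

```text
cabFL [0.6651 0.115 ]
cabFR [ 0.6698 -0.137 ]
cabBL [0.8888 0.1206]
cabBR [ 0.8954 -0.1318]
barL [0.6086 0.0515]
barR [ 0.615  -0.0768]
brEnd [ 0.4008 -0.3408]
brTip [ 0.5715 -0.3433]
ferrL [ 0.4807 -0.3181]
ferrR [ 0.4802 -0.3642]
purple [0.4198 0.1384]
yellow [0.3724 0.0408]
bowl [ 0.7184 -0.3127]
beaker [ 0.53349073 -0.01795709]
[[-0.     0.258  0.966]
 [-0.001  0.966 -0.258]
 [-1.    -0.001  0.   ]]
jaw angle deg 75.05822141093954
```

Request:
play_rows([
  [0, 0, 40, 0, 0, 0, 85],
  [10, -20, 30, 0, 0, 0, 85],
  [24, -40, 0, 0, 0, 0, 85],
  [24, -40, 0, 0, 0, 0, 85],
  [24, -40, 0, 0, 0, 0, 85],
  [24, -40, 0, 0, 0, 0, 85],
  [24, -40, 0, 0, 0, 0, 85],
  [24, -40, 0, 0, 0, 0, 85],
])

```text
clock: 1.1
position: [0.3157, 0.3424, 0.3012]
tool_rot: [-2.075, 1.571, -2.336]
force: [0.4, 0.6, 0.5]
grip_width: 0.0851
```

Request:
play_rows([
  [24, -40, 0, 0, 0, 0, 85],
  [24, -40, 0, 0, 0, 0, 85],
  [24, -40, 0, 0, 0, 0, 85],
  [24, -40, 0, 0, 0, 0, 85],
  [24, -40, 0, 0, 0, 0, 85],
  [24, -40, 0, 0, 0, 0, 85],
  [24, -40, 0, 0, 0, 0, 85],
  [24, -40, -20, 0, 0, 0, 85],
])

```text
clock: 2.1
position: [0.5083, 0.0226, 0.2819]
tool_rot: [0.529, 1.569, 0.268]
force: [0.7, 0.6, -1.3]
grip_width: 0.0847
```

Request:
play_rows([
  [14, -23, -30, 0, 0, 0, 85],
  [11, -18, -40, 0, 0, 0, 85],
  [0, 0, -35, 0, 0, 0, 85],
  [0, 0, 0, 0, 0, 0, 85],
  [0, 0, 0, 0, 0, 0, 85],
])

```text
clock: 2.72
position: [0.5326, -0.017, 0.1774]
tool_rot: [0.391, 1.57, 0.13]
force: [0.1, 1.0, 1.0]
grip_width: 0.0848
```

Run:
```python
from h import *
print(proj('scene',[[.5335,-.018,.1],[.5335,-.018,0],[.4925,.3386,.09]]))
im=snap('scene','s1.png'); cv2.imwrite('pics/s1c.png',cv2.resize(im[150:350,220:460,::-1],None,fx=3,fy=3,interpolation=cv2.INTER_CUBIC))
```

```text
[[323.31798258 230.58024054]
 [323.40548931 254.16294096]
 [403.31856411 305.3525184 ]]
```

View pics/s1c.png

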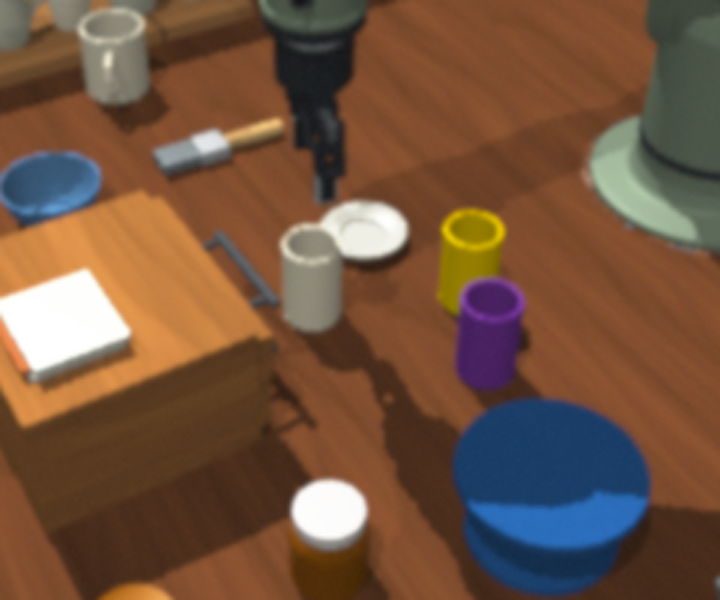

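The beaker rim is at crop (312,238) and the prediction was (310,242). The wheel is also within about 2 px, so the estimates agree. Lowering over the beaker.

Request:
play_rows([
  [1, -1, -40, 0, 0, 0, 85],
  [0, 0, -40, 0, 0, 0, 85],
  [0, 0, -30, 0, 0, 0, 85],
  [0, 0, -15, 0, 0, 0, 85],
  [0, 0, 0, 0, 0, 0, 60],
  [0, 0, 0, 0, 0, 0, 50],
  [0, 0, 0, 0, 0, 0, 50],
  [0, 0, 0, 0, 0, 0, 50],
], grip_force=40)

```text
clock: 3.78
position: [0.534, -0.0182, 0.0525]
tool_rot: [0.317, 1.569, 0.056]
force: [-1.2, -1.7, 9.7]
grip_width: 0.0599
```

Request:
play_rows([
  [0, 0, 0, 0, 0, 0, 50],
  [0, 0, 15, 0, 0, 0, 50],
  [0, 0, 30, 0, 0, 0, 50],
  [0, 0, 40, 0, 0, 0, 50],
  [0, 0, 40, 0, 0, 0, 50],
  [-2, 15, 0, 0, 0, 0, 50],
  [-4, 30, 0, 0, 0, 0, 50],
  [-5, 40, 0, 0, 0, 0, 50],
])

```text
clock: 4.78
position: [0.5215, 0.0677, 0.1762]
tool_rot: [-2.758, 1.57, -3.02]
force: [0.9, 0.8, -1.6]
grip_width: 0.0604
```

Request:
play_rows([
  [-5, 45, 0, 0, 0, 0, 50],
  [-5, 45, 0, 0, 0, 0, 50],
  [-5, 45, 0, 0, 0, 0, 50],
  [-5, 45, 0, 0, 0, 0, 50],
  [-5, 40, 0, 0, 0, 0, 50],
  [-3, 30, 0, 0, 0, 0, 50],
  [-2, 22, 0, 0, 0, 0, 50],
  [0, 0, 0, 0, 0, 0, 50],
])

```text
clock: 5.78
position: [0.4913, 0.3404, 0.1759]
tool_rot: [-2.83, 1.57, -3.088]
force: [-0.0, -0.9, -2.1]
grip_width: 0.0602
```

Run:
```python
from h import *
s=telemetry.observe(); print(s['position'],s['force'],s['grip_width'])
im=snap('scene','s2.png'); cv2.imwrite('pics/s2c.png',cv2.resize(im[170:350,310:510,::-1],None,fx=3,fy=3,interpolation=cv2.INTER_CUBIC))
```

```text
[0.49134774 0.34043361 0.17586301] [-4.65798429e-04 -9.28332173e-01 -2.13267267e+00] 0.060197054830240515
```

View pics/s2c.png

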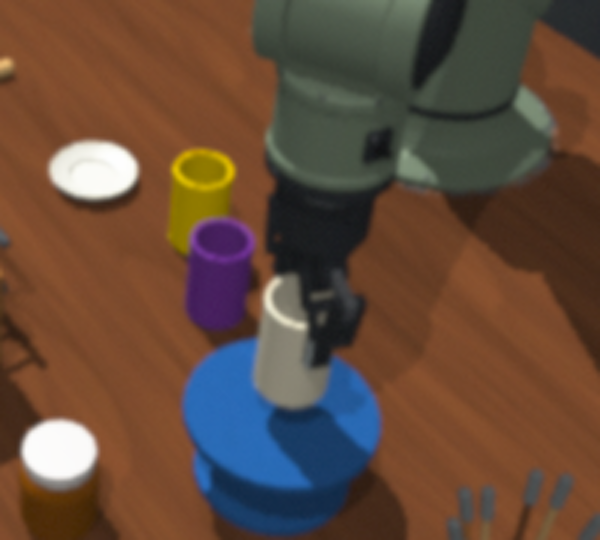

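Request:
play_rows([
  [1, -2, -15, 0, 0, 0, 50],
  [0, 0, -12, 0, 0, 0, 50],
  [0, 0, -3, 0, 0, 0, 50],
  [0, 0, -2, 0, 0, 0, 50],
  [0, 0, -1, 0, 0, 0, 50],
  [0, 0, 0, 0, 0, 0, 50],
])

```text
clock: 6.58
position: [0.4933, 0.3369, 0.1435]
tool_rot: [0.952, 1.571, 0.691]
force: [0.2, 0.0, -2.7]
grip_width: 0.0601
```

Request:
play_rows([
  [0, 0, -1, 0, 0, 0, 50],
  [0, 0, -1, 0, 0, 0, 50],
  [0, 0, 0, 0, 0, 0, 50],
])

```text
clock: 6.95
position: [0.4935, 0.3369, 0.1425]
tool_rot: [1.116, 1.57, 0.855]
force: [-4.6, -3.4, 15.7]
grip_width: 0.0601
```

Request:
play_rows([
  [0, 0, 0, 0, 0, 0, 64],
  [0, 0, 0, 0, 0, 0, 75],
  [0, 0, 0, 0, 0, 0, 85],
  [0, 0, 0, 0, 0, 0, 85],
  [0, 0, 20, 0, 0, 0, 85],
  [0, 0, 40, 0, 0, 0, 85],
  [0, 0, 50, 0, 0, 0, 85],
  [10, -40, 20, 0, 0, 0, 85],
])

```text
clock: 7.95
position: [0.5031, 0.2992, 0.2737]
tool_rot: [1.162, 1.567, 0.906]
force: [0.9, -0.9, -0.3]
grip_width: 0.085
```

Request:
play_rows([
  [10, -50, 0, 0, 0, -9, 60],
  [12, -50, 0, 0, 0, -9, 40],
  [12, -50, 0, 0, 0, -9, 24],
  [12, -50, 0, 0, 0, -9, 24],
  [12, -50, 0, 0, 0, -9, 24],
  [12, -40, 0, 0, 0, -9, 24],
  [10, -20, 0, 0, 0, -9, 24],
  [0, 0, 0, 0, 0, -9, 24],
])

```text
clock: 8.95
position: [0.5835, -0.0152, 0.2713]
tool_rot: [0.356, 1.57, -1.169]
force: [-0.4, 1.0, -0.0]
grip_width: 0.024
```

Run:
```python
from h import *
from scipy.spatial.transform import Rotation as Ro
s=telemetry.observe(); print(s['position'],s['force'],s['grip_width'],s['qpos'])
R=Ro.from_euler('xyz',s['tool_rot']).as_matrix();print('jaw deg',np.degrees(np.arctan2(R[1,1],R[0,1])))
t=snap('top','t3.png');im=snap('scene','s3.png')
a=cv2.resize(im[170:350,310:510,::-1],(400,360),interpolation=cv2.INTER_CUBIC);b=cv2.resize(t[150:330,180:380,::-1],(400,360),interpolation=cv2.INTER_CUBIC)
cv2.imwrite('pics/c3.png',np.hstack([a,b]))
```

```text
[ 0.58351336 -0.01522665  0.2713395 ] [-0.43203318  0.95746962 -0.02802844] 0.024041552983118882 [-0.5478039   0.49749197  0.6911108   1.69126115 -0.35128166  1.08029017
  0.29704583]
jaw deg 2.6032331198920966
```

View pics/c3.png

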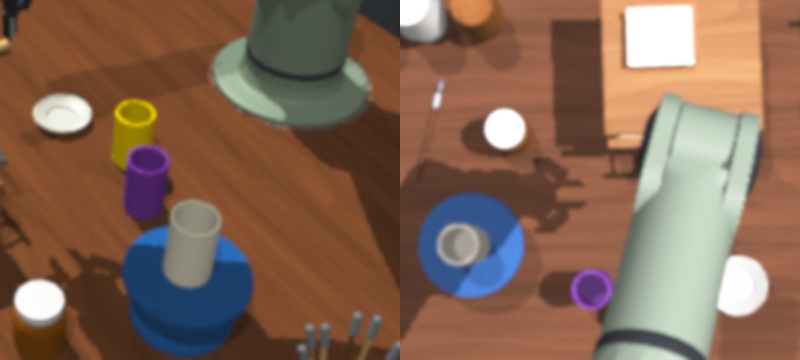

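The beaker stands upright on the wheel, about 10 mm from the centre. Next, a two-view check of the bar ends, using scene px (292.7,229.3) and (311.7,250) from s1.

Run:
```python
from h import *
print(onz('top',210,272,.19))
print(tri((311.7,250),(303,235.6)),tri((292.7,229.3),(342.5,233.4)))
print(onz('scene',311.7,250,.106),onz('scene',292.7,229.3,.106))
```

```text
[0.49279893 0.33181477 0.19      ]
(array([0.6093369 , 0.05088819, 0.10677677]), np.float64(0.001673542402082974)) (array([ 0.61378478, -0.07641052,  0.09546484]), np.float64(0.004712141892961968))
[0.6096469  0.04964804 0.106     ] [ 0.61696141 -0.06324958  0.106     ]
```

Request:
play_rows([
  [15, -10, -30, 0, 0, -1, 24],
  [14, -10, -40, 0, 0, 0, 24],
  [0, 0, -40, 0, 0, 0, 24],
  [0, 0, -20, 0, 0, 0, 24],
  [0, 0, -15, 0, 0, 0, 24],
  [0, 0, 0, 0, 0, 0, 24],
])

```text
clock: 9.8
position: [0.6121, -0.033, 0.1263]
tool_rot: [-1.859, 1.57, 2.891]
force: [0.1, 0.2, 0.6]
grip_width: 0.0241
```

Request:
play_rows([
  [1, -1, -12, 0, 0, 0, 24],
  [0, 0, -12, 0, 0, 0, 24],
  [0, 0, -10, 0, 0, 0, 24],
  [0, 0, -6, 0, 0, 0, 24],
  [0, 0, 0, 0, 0, 0, 24],
])

```text
clock: 10.42
position: [0.6146, -0.0341, 0.0871]
tool_rot: [1.599, 1.568, 0.064]
force: [1.2, 1.7, 10.0]
grip_width: 0.0241
```

Request:
play_rows([
  [0, 0, 0, 0, 0, 0, 24],
  [0, 0, 0, 0, 0, 0, 24],
])

```text
clock: 10.68
position: [0.6143, -0.0341, 0.0871]
tool_rot: [1.583, 1.568, 0.049]
force: [0.6, 1.1, 11.9]
grip_width: 0.0239
```

Run:
```python
from h import *
im=snap('scene','s4.png'); print(telemetry.observe()['force'])
cv2.imwrite('pics/c4.png',cv2.resize(im[180:280,240:370,::-1],None,fx=6,fy=6,interpolation=cv2.INTER_CUBIC))
```

```text
[ 1.66515826  1.49639067 10.15729067]
```

View pics/c4.png

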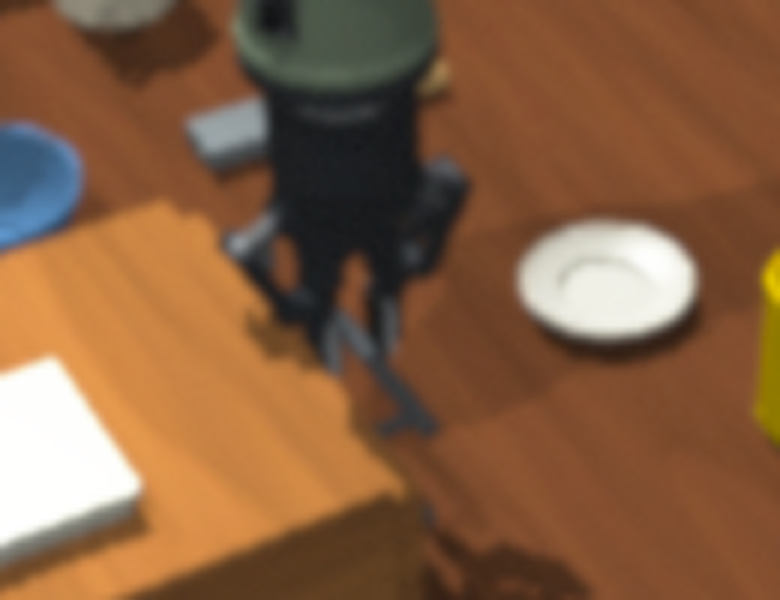

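The fingers straddle the bar, but the outer knuckle seems to touch the cabinet top edge (about 10 N). I raise it a little.

Request:
play_rows([
  [0, 0, 3, 0, 0, 0, 24],
  [0, 0, 2, 0, 0, 0, 24],
  [0, 0, 0, 0, 0, 0, 24],
])

```text
clock: 11.1
position: [0.6132, -0.0342, 0.0913]
tool_rot: [-0.605, 1.571, -2.14]
force: [0.3, -0.2, 0.2]
grip_width: 0.0239
```

Request:
play_rows([
  [0, 0, 2, 0, 0, 0, 14],
  [0, 0, 0, 0, 0, 0, 5],
  [0, 0, 0, 0, 0, 0, 5],
  [0, 0, 0, 0, 0, 0, 5],
  [-5, 0, 0, 0, 0, 0, 5],
  [-10, 0, 0, 0, 0, 0, 5],
  [-15, 0, 0, 0, 0, 0, 5],
  [-15, -1, 0, 0, 0, 0, 5],
], grip_force=40)

```text
clock: 12.1
position: [0.5676, -0.0353, 0.0935]
tool_rot: [1.425, 1.57, -0.11]
force: [1.4, 1.3, 5.6]
grip_width: 0.0093
```

Request:
play_rows([
  [-20, -1, 0, 0, 0, 0, 5],
  [-20, 0, 0, 0, 0, 0, 5],
  [-20, -1, 0, 0, 0, 0, 5],
  [-20, 0, 0, 0, 0, 0, 5],
  [-15, 0, 0, 0, 0, 0, 5],
  [-10, 0, 0, 0, 0, 0, 5],
  [-8, 0, 0, 0, 0, 0, 5],
  [-4, 0, 0, 0, 0, 0, 5],
])

```text
clock: 13.1
position: [0.4535, -0.0379, 0.0937]
tool_rot: [1.218, 1.565, -0.318]
force: [29.6, -6.1, -24.0]
grip_width: 0.0091
```

Request:
play_rows([
  [-3, 0, 0, 0, 0, 0, 5],
  [0, 0, 0, 0, 0, 0, 5],
])

```text
clock: 13.35
position: [0.4534, -0.0379, 0.0939]
tool_rot: [1.247, 1.56, -0.287]
force: [34.6, -5.6, -29.7]
grip_width: 0.0092
```

Request:
play_rows([
  [3, 0, 0, 0, 0, 0, 5],
  [0, 0, 0, 0, 0, 0, 24],
  [0, 0, 0, 0, 0, 0, 24],
  [0, 0, 20, 0, 0, 0, 24],
  [0, 0, 40, 0, 0, 0, 24],
  [0, 0, 50, 0, 0, 0, 24],
  [0, -50, 20, 0, 0, -9, 30],
  [0, -50, 0, 0, 0, -9, 40],
])

```text
clock: 14.35
position: [0.4516, -0.1375, 0.2247]
tool_rot: [2.267, 1.568, 0.416]
force: [0.3, 0.8, -0.7]
grip_width: 0.0402
```

Request:
play_rows([
  [5, -50, 0, 0, 0, -9, 60],
  [5, -50, 0, 0, 0, -9, 60],
  [5, -50, 0, 0, 0, -9, 60],
  [5, -40, 0, 0, 0, -9, 60],
  [0, -20, 0, 0, 0, -9, 60],
  [0, 0, 0, 0, 0, -9, 60],
  [0, 0, 0, 0, 0, -9, 60],
  [0, 0, 0, 0, 0, -9, 60],
])

```text
clock: 15.35
position: [0.4709, -0.3467, 0.223]
tool_rot: [-1.117, 1.57, 2.055]
force: [1.0, -0.5, 0.2]
grip_width: 0.0601
```

Run:
```python
from h import *
from scipy.spatial.transform import Rotation as Ro
s=telemetry.observe(); print(s['position'],s['force'],s['grip_width'],s['qpos'])
R=Ro.from_euler('xyz',s['tool_rot']).as_matrix();print('jaw deg',np.degrees(np.arctan2(R[1,1],R[0,1])))
t=snap('top','t5.png');im=snap('scene','s5.png')
a=cv2.resize(im[170:290,230:360,::-1],(400,370),interpolation=cv2.INTER_CUBIC);b=cv2.resize(t[180:310,265:405,::-1],(400,370),interpolation=cv2.INTER_CUBIC)
cv2.imwrite('pics/c5.png',np.hstack([a,b]))
```

```text
[ 0.47086188 -0.3467493   0.22295095] [ 1.00217118 -0.50344673  0.23520909] 0.06007374747749342 [-0.12613473  0.72772887  1.07679898  1.75147249 -0.71243377  1.11128869
 -0.35382134]
jaw deg -88.24796039938155
```

View pics/c5.png

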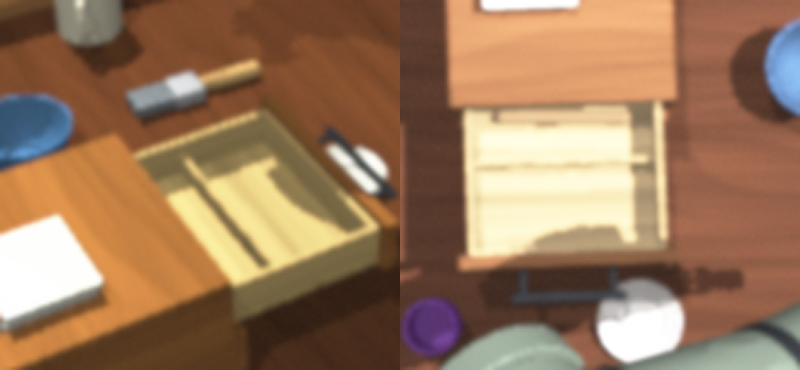

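The drawer is out. The bar is at panel (515..625, 297), and the front compartment lies between the divider (y≈160) and the front panel (y≈253).

Run:
```python
from h import *
f=lambda u,v:(265+(u-400)/2.857,180+v/2.846)
for n,u,v,z in [('barL',515,299,.106),('barR',625,295,.106),('divL',472,163,.108),('divR',650,158,.108),('panL',470,255,.13),('panR',668,247,.13),('cabFL',449,105,.144),('cabFR',677,99,.144)]: print(n,onz('top',*f(u,v),z)[:2].round(4))
```

```text
barL [0.449  0.0452]
barR [ 0.4523 -0.0788]
divL [0.6034 0.0926]
divR [ 0.6075 -0.1091]
panL [0.4988 0.0944]
panR [ 0.5056 -0.1256]
cabFL [0.6651 0.1161]
cabFR [ 0.6701 -0.1367]
```

Request:
play_rows([
  [-4, 3, -50, 0, 0, 0, 50],
  [-3, 2, -50, 0, 0, 0, 50],
  [0, 0, -50, 0, 0, 0, 50],
  [0, 0, -35, 0, 0, 0, 50],
  [0, 0, -15, 0, 0, 0, 50],
  [0, 0, -10, 0, 0, 0, 50],
  [0, 0, -8, 0, 0, 0, 50],
  [0, 0, 0, 0, 0, 0, 50],
])

```text
clock: 16.45
position: [0.4644, -0.3421, 0.0055]
tool_rot: [3.081, 1.57, -0.024]
force: [-0.5, 0.0, 0.1]
grip_width: 0.0499
```

Request:
play_rows([
  [0, 0, -1, 0, 0, 0, 30],
  [0, 0, 0, 0, 0, 0, 20],
  [0, 0, 0, 0, 0, 0, 8],
  [0, 0, 0, 0, 0, 0, 4],
  [0, 0, 0, 0, 0, 0, 4],
  [0, 0, 10, 0, 0, 0, 4],
  [0, 0, 30, 0, 0, 0, 4],
  [0, 0, 40, 0, 0, 0, 4],
], grip_force=60)

```text
clock: 17.45
position: [0.4638, -0.342, 0.0853]
tool_rot: [-0.377, 1.57, 2.801]
force: [0.4, -0.2, -0.4]
grip_width: 0.0168
```

Request:
play_rows([
  [0, 0, 50, 0, 0, 0, 4],
  [0, 0, 50, 0, 0, 0, 4],
  [5, 20, 35, 0, 0, 9, 4],
  [12, 45, 0, 0, 0, 9, 4],
  [15, 45, 0, 0, 0, 9, 4],
  [15, 45, 0, 0, 0, 9, 4],
  [15, 45, 0, 0, 0, 9, 4],
  [14, 45, 0, 0, 0, 9, 4],
])

```text
clock: 18.45
position: [0.5403, -0.0957, 0.2199]
tool_rot: [2.1, 1.57, -0.059]
force: [0.3, -0.8, -1.3]
grip_width: 0.0167
```

Request:
play_rows([
  [10, 35, 0, 0, 0, 9, 4],
  [5, 18, 0, 0, 0, 9, 4],
  [0, 7, 0, 0, 0, 9, 4],
  [0, 0, 0, 0, 0, 9, 4],
  [0, 0, -30, 0, 0, 0, 4],
  [0, 0, 0, 0, 0, 0, 4],
])

```text
clock: 19.2
position: [0.5541, -0.0373, 0.1886]
tool_rot: [-1.502, 1.568, -3.038]
force: [-0.1, 0.4, -0.2]
grip_width: 0.0169
```

Run:
```python
from h import *
from scipy.spatial.transform import Rotation as Ro
s=telemetry.observe(); print(s['position'],s['force'],s['grip_width'])
R=Ro.from_euler('xyz',s['tool_rot']).as_matrix();print('jaw deg',np.degrees(np.arctan2(R[1,1],R[0,1])))
t=snap('top','t6.png');im=snap('scene','s6.png')
a=cv2.resize(im[150:290,230:380,::-1],(400,370),interpolation=cv2.INTER_CUBIC);b=cv2.resize(t[180:310,265:405,::-1],(400,370),interpolation=cv2.INTER_CUBIC)
cv2.imwrite('pics/c6.png',np.hstack([a,b]))
```

```text
[ 0.55411835 -0.03728827  0.18862723] [-0.06788754  0.40825089 -0.24508729] 0.01687789987483698
jaw deg 2.0134611103127473
```

View pics/c6.png

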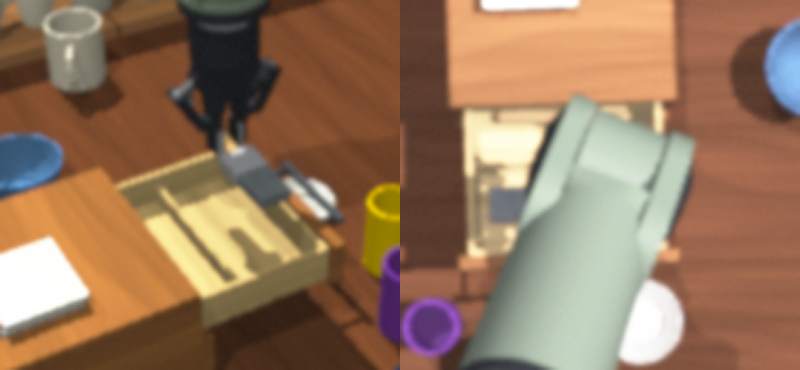

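Request:
play_rows([
  [0, 0, -30, 0, 0, 0, 4],
  [0, 0, -30, 0, 0, 0, 4],
  [0, 0, -15, 0, 0, 0, 4],
  [0, 0, -10, 0, 0, 0, 4],
  [0, 0, -5, 0, 0, 0, 4],
  [0, 0, 0, 0, 0, 0, 4],
])

```text
clock: 20.05
position: [0.5554, -0.0372, 0.0996]
tool_rot: [1.63, 1.57, 0.095]
force: [-0.7, -0.7, -0.3]
grip_width: 0.0165
```

Request:
play_rows([
  [0, 0, -3, 0, 0, 0, 4],
  [0, 0, -2, 0, 0, 0, 4],
  [0, 0, 0, 0, 0, 0, 4],
])

```text
clock: 20.42
position: [0.5551, -0.0371, 0.0943]
tool_rot: [-2.121, 1.571, 2.628]
force: [-0.4, -0.1, -1.7]
grip_width: 0.0169
```

Request:
play_rows([
  [0, 0, -2, 0, 0, 0, 4],
  [0, 0, -2, 0, 0, 0, 4],
  [0, 0, 0, 0, 0, 0, 4],
])

```text
clock: 20.8
position: [0.5551, -0.0372, 0.0901]
tool_rot: [-1.54, 1.571, -3.075]
force: [-0.3, -0.3, -0.7]
grip_width: 0.0167
```

Request:
play_rows([
  [0, 0, -2, 0, 0, 0, 4],
  [0, 0, 0, 0, 0, 0, 4],
])

```text
clock: 21.05
position: [0.5551, -0.0371, 0.0882]
tool_rot: [-1.56, 1.571, -3.094]
force: [-0.6, 0.4, -1.1]
grip_width: 0.0168
```

Request:
play_rows([
  [0, 0, -1, 0, 0, 0, 4],
  [0, 0, 0, 0, 0, 0, 4],
])

```text
clock: 21.3
position: [0.5552, -0.0372, 0.0872]
tool_rot: [-1.413, 1.571, -2.948]
force: [-0.5, -0.6, -1.1]
grip_width: 0.017
```

Request:
play_rows([
  [0, 0, -1, 0, 0, 0, 4],
  [0, 0, -1, 0, 0, 0, 4],
  [0, 0, 0, 0, 0, 0, 4],
])

```text
clock: 21.68
position: [0.5568, -0.0372, 0.0868]
tool_rot: [1.669, 1.567, 0.134]
force: [-0.0, 1.2, 23.3]
grip_width: 0.0166
```

Request:
play_rows([
  [0, 0, 1, 0, 0, 0, 22],
  [0, 0, 0, 0, 0, 0, 34],
  [0, 0, 0, 0, 0, 0, 34],
  [0, 0, 15, 0, 0, 0, 34],
  [0, 0, 30, 0, 0, 0, 34],
  [0, 0, 50, 0, 0, 0, 34],
  [0, 0, 50, 0, 0, 0, 24],
  [-10, -50, 20, 0, 0, 0, 24],
])

```text
clock: 22.68
position: [0.5465, -0.0849, 0.2544]
tool_rot: [1.8, 1.567, 0.271]
force: [0.8, -1.7, -0.1]
grip_width: 0.0243
```

Request:
play_rows([
  [-20, -60, 0, 0, 0, 0, 24],
  [-20, -60, 0, 0, 0, 0, 24],
  [0, -60, 0, 0, 0, 0, 24],
  [0, 0, 0, 0, 0, 0, 24],
])

```text
clock: 23.18
position: [0.5038, -0.2709, 0.2525]
tool_rot: [0.167, 1.569, -1.375]
force: [-0.3, 0.6, -1.8]
grip_width: 0.0241
```

Run:
```python
from h import *
s=telemetry.observe(); print(s['position'],s['force'],s['grip_width'])
t=snap('top','t7.png');im=snap('scene','s7.png')
a=cv2.resize(im[150:290,230:380,::-1],(400,370),interpolation=cv2.INTER_CUBIC);b=cv2.resize(t[180:310,265:405,::-1],(400,370),interpolation=cv2.INTER_CUBIC)
cv2.imwrite('pics/c7.png',np.hstack([a,b]))
```

```text
[ 0.50376247 -0.27088538  0.2525107 ] [-0.28442811  0.64637419 -1.77844892] 0.024063019978502378
```

View pics/c7.png

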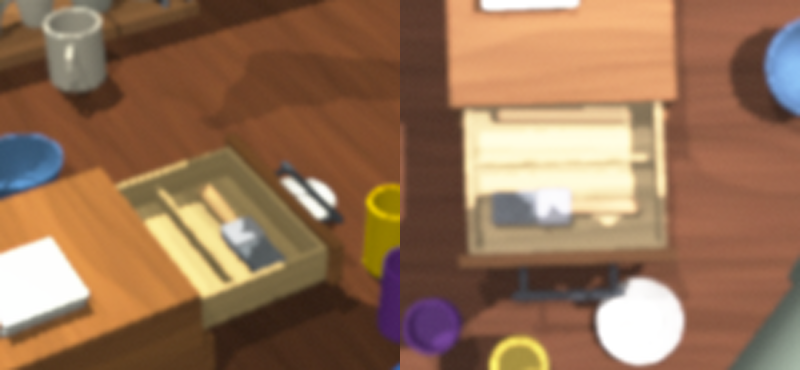

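The brush lies flat and crosswise, centred in the front compartment (ends at panel 492 and 635, inner walls 475 and 660). I go back to the bar to shut the drawer.

Request:
play_rows([
  [-12, 50, 0, 0, 0, 0, 24],
  [-15, 60, 0, 0, 0, 0, 24],
  [-15, 60, 0, 0, 0, 0, 24],
  [-10, 50, -20, 0, 0, 0, 24],
  [0, 14, -40, 0, 0, 0, 24],
  [0, 0, -40, 0, 0, 0, 24],
  [0, 0, -10, 0, 0, 0, 24],
  [0, 0, 0, 0, 0, 0, 24],
])

```text
clock: 24.28
position: [0.4537, -0.0316, 0.1419]
tool_rot: [-1.657, 1.571, 3.091]
force: [-0.2, 0.5, 0.4]
grip_width: 0.0236
```

Request:
play_rows([
  [-1, -5, -20, 0, 0, 0, 24],
  [0, 0, -15, 0, 0, 0, 24],
  [0, 0, -12, 0, 0, 0, 24],
  [0, 0, 0, 0, 0, 0, 24],
  [0, 0, 0, 0, 0, 0, 12],
  [0, 0, 0, 0, 0, 0, 5],
  [0, 0, 0, 0, 0, 0, 5],
  [0, 0, 0, 0, 0, 0, 5],
], grip_force=40)

```text
clock: 25.28
position: [0.4536, -0.0368, 0.0948]
tool_rot: [1.462, 1.569, -0.073]
force: [4.6, 0.3, 0.9]
grip_width: 0.0095
```

Gripped. Pushing about 165 mm.

Request:
play_rows([
  [5, 0, 0, 0, 0, 0, 5],
  [10, 0, 0, 0, 0, 0, 5],
  [15, 1, 0, 0, 0, 0, 5],
  [18, 0, 0, 0, 0, 0, 5],
  [20, 1, 0, 0, 0, 0, 5],
  [20, 0, 0, 0, 0, 0, 5],
  [20, 1, 0, 0, 0, 0, 5],
  [20, 0, 0, 0, 0, 0, 5],
])

```text
clock: 26.28
position: [0.5812, -0.0337, 0.0948]
tool_rot: [-2.17, 1.57, 2.578]
force: [-1.2, 2.0, 7.5]
grip_width: 0.0097
```

Request:
play_rows([
  [15, 1, 0, 0, 0, 0, 5],
  [10, 0, 0, 0, 0, 0, 5],
  [6, 0, 0, 0, 0, 0, 5],
  [3, 0, 0, 0, 0, 0, 5],
  [2, 0, 0, 0, 0, 0, 5],
  [2, 0, 0, 0, 0, 0, 5],
  [0, 0, 0, 0, 0, 0, 5],
])

```text
clock: 27.15
position: [0.619, -0.0328, 0.0948]
tool_rot: [1.325, 1.57, -0.21]
force: [0.5, -0.2, 5.1]
grip_width: 0.0091
```

Request:
play_rows([
  [1, 0, 0, 0, 0, 0, 5],
  [1, 0, 0, 0, 0, 0, 5],
  [1, 0, 0, 0, 0, 0, 5],
  [0, 0, 0, 0, 0, 0, 5],
])

```text
clock: 27.65
position: [0.6194, -0.0328, 0.0947]
tool_rot: [-1.818, 1.566, 2.93]
force: [-18.1, 1.7, 20.1]
grip_width: 0.0093
```

Shut against its stop (18 N). Release and withdraw.

Request:
play_rows([
  [-2, 0, 0, 0, 0, 0, 5],
  [0, 0, 0, 0, 0, 0, 14],
  [0, 0, 0, 0, 0, 0, 24],
  [0, 0, 0, 0, 0, 0, 24],
  [0, 0, 15, 0, 0, 0, 24],
  [0, 0, 30, 0, 0, 0, 24],
  [0, 0, 50, 0, 0, 0, 24],
  [0, 0, 50, 0, 0, 0, 24],
])

```text
clock: 28.65
position: [0.6194, -0.033, 0.2418]
tool_rot: [0.827, 1.57, -0.708]
force: [-0.0, 0.9, -0.9]
grip_width: 0.0239
```

Request:
play_rows([
  [-10, -50, 20, 0, 0, 0, 24],
  [-20, -60, 0, 0, 0, 0, 24],
  [-20, -60, 0, 0, 0, 0, 24],
  [-20, -60, 0, 0, 0, 0, 24],
  [0, 0, 0, 0, 0, 0, 24],
  [0, 0, 0, 0, 0, 0, 24],
])

```text
clock: 29.4
position: [0.5504, -0.2605, 0.26]
tool_rot: [1.963, 1.57, 0.428]
force: [-0.0, 1.0, 0.8]
grip_width: 0.0239
```

Run:
```python
from h import *
s=telemetry.observe(); print(s['clock'],s['position'],s['force'])
t=snap('top','t8.png');im=snap('scene','s8.png')
a=cv2.resize(im[150:350,230:450,::-1],(400,364),interpolation=cv2.INTER_CUBIC);b=cv2.resize(t[140:310,180:370,::-1],(400,364),interpolation=cv2.INTER_CUBIC)
cv2.imwrite('pics/c8.png',np.hstack([a,b]))
t0=cv2.imread('pics/t0.png')[225:240,295:350].astype(int);t8=t[225:240,295:350,::-1].astype(int);print(abs(t0-t8).mean())
```

```text
29.4 [ 0.5504381  -0.26051818  0.25995072] [-0.02837827  1.00048065  0.8288269 ]
7.4092929292929295
```

View pics/c8.png

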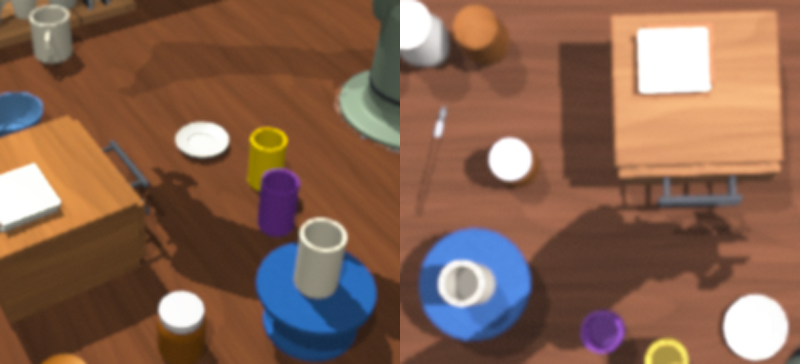

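The drawer is shut, with the bar at row 234 as at the start. The beaker is upright on the wheel and the bystanders are unmoved.

```bash
python3 -c "
from workcell import workorder; print(workorder.job_done())"
```

```text
the job is handed in; nothing more can be done
None
```

I moved the beaker onto the banding wheel, pulled the top drawer to its stop, laid the flat brush crosswise in the front compartment and pushed the drawer shut. I handed the job in at about 29.5 s on the robot's clock; no verdict is reported.

What the last checks showed:
- **Beaker:** it stands upright on the wheel, about 7 mm from the centre.
- **Brush:** seen flat, crosswise and centred before the drawer was shut. It can't be seen with the drawer closed, so I did not check it again.
- **Top drawer:** it travelled about 166 mm to a hard stop, and the bar is back within a pixel of its starting row. I did not read the lower drawer separately, but the last picture shows nothing pulled out.
- **Bystanders:** the jar, bowl, saucer, mug and thin brush look unmoved in the pictures. The brush pot was outside the final crop, so I did not check it.

**Contact:** while reaching for the bar handle, the gripper pressed lightly on something, probably the cabinet's top edge, at about 10–12 N. I raised it 5 mm and the force went away.

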